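# Snap the loose dowel into the clip rack

### The arm

A 6-joint arm with a two-finger parallel gripper is mounted at the origin on a cart in front of the work surface, level with it; the furniture and walls round the work are solid. World frame = base frame: x ahead of the robot, y to its left, z up, the work surface at z = 0. Lengths are in m, angles in rad, forces in N, time in s.
With the tool pointing down it reaches from about 0.35 to 0.975 m from the base axis. Payload 4.9 kg.
Tool frame: the origin (TCP) lies at the very end of the fingers, on their centre line; the grasp point (between the pads) lies ctrl.pinch_z behind it (ctrl.pinch_z is the distance from the TCP to the grasp point, in m); z points along the fingers, y is the line along which they close (so a half turn about z gives the same grasp; the last joint's range is limited). The gripper opens to 85 mm and grips with 20 to 120 N. Pads are 22 mm wide; open, the fingers measure 114 mm over their backs; the gripper's body (76 mm by 85 mm) begins 54 mm behind the grasp point. The pads swing forward as they close: fully open they stand 13 mm farther back than shut.
Start: joints at [1.18, 0.053, 1.613, -0, 1.476, -0.119], TCP at [0.168, 0.602, 0.231] pointing down, gripper open.
Joint ranges: [-3.01, 3.01], [-1.01, 2.22], [0.06, 2.58], [-1.02, 4.17], [0.09, 2.62], [-3.14, 3.14]. Speed limits (rad/s): [2.57, 2.57, 3.14, 3.14, 3.14, 3.14].

### API

Orientations are given as a rotation vector (axis times angle).
In Python, from plant import monitor, imaging, ticket, ctrl gives the robot as it stands.
- The arm moves only by the shell command python3 -m crank 'ROWS'. ROWS is JSON, a list of rows, each a list of 7 numbers: the shift along the tool's x, y, z in mm, then the turn, a rotation vector about the tool's x, y, z in degrees, then the finger opening in mm, from 0 to 85.4. In form: [[x, y, z, rx, ry, rz, jaw], ...]. A call has exactly 5 rows; each row is the pose to reach, as a shift and turn from the pose commanded when the call began, along the tool's axes at that moment; what a row does not reach only later rows make up. A row lasts 1/10 s, in which the tool goes at most 50 mm and 8.59 degrees, less where a joint would pass 70% of its speed; a pose out of reach is approached as far as the arm can. A call with a gripper value outside its range is refused whole. The fingers move at their own pace and stop on an object; the grip force is fixed at half the most. Time passes only in rows, so rows that repeat a pose let the fingers close, or fill a call up. It gives the time, the measured TCP pose, the force, the opening and the grip force at its end, in the units of the state.
- monitor.read_state(): the state, without advancing time (a new reading comes with each control period).
- imaging.read_camera(name): name is "side" or "top" or "wrist"; returns a dict with "color" (480x640x3 uint8, red, green, blue), "mtx" (3x3 intrinsics, pixels), "dist" ([k1, k2, p1, p2, k3] as OpenCV has them; the pictures are not rectified), "world_from_camera" (4x4, takes a point from camera to world coordinates); the wrist camera has in their place "hand_eye" (4x4, takes a point from camera to tool coordinates, whose origin is the TCP and whose axes are the flange's). Camera axes: x right, y down, z forward; pixel columns grow to the right and rows downward; lengths in m; the calibration is good to about 2 mm. A picture is of the moment at which its call begins: read the wrist's pose just before it. There is no depth.
- ticket.job_done(): hands the job in; it is judged then, once.
Trained networks look in the newest picture that a camera, given by its name, has taken for a name from the list of things; names that differ only in an ending like _2 or _b are one class to them, and where a whole thing is asked for, a point or a joint stands for the part that bears it (a point fixed in the world has none). Each returns a list of dicts, best first, with "p" (0 to 1); they miss things now and then, are a little off and sometimes report something else, mostly with a low value. They report only what shows in the picture. A call takes as long as a camera call.
- imaging.boxes_of(camera, query): "extent" ([left, top, right, bottom] in pixels, round what is visible of it).
- imaging.landmark_of(camera, query): "centre" ([column, row] in pixels: a listed point, or the origin of a listed thing).
The state is a dict: "time": time; "joint_pos": joint angles; "qd": joint speeds; "joint_efforts": joint torques, N m; "position": TCP position; "eef_rot": TCP orientation; "wrist_force": force on the tool from outside, world axes, zero at the start; "ft_torque": the same for the moment, N m; "gripper_width": opening from 0.0 (shut) to 1.0 (fully open); "grip_force": force on a finger pad.
Only numpy, scipy, OpenCV 4.12 (cv2) and the standard library are available. Lean on these libraries where they do the work, as an engineer would, in place of code of your own. Each camera call takes 0.05 s, during which the arm holds its last target. There are 200 camera calls.

### The job

Clear the loose round dowel off the saw table before the next cut: press it sideways down into the one empty pair of spring clips of the rack (the place with the green tag), so that it snaps fully home in both clips, with its middle over the tag. Leave the two dowels already stored in the rack where they are, and let go.

Things in the scene. Friction and masses are not known exactly. Their poses are not given: they have to be found in the camera images.
- dowel_mid (a point): middle of the loose dowel's axis: plain round beech rod, 19 mm thick, 260 mm long, 40 g, lying on the saw table left of the rip fence, axis 9.5 mm above the surface; y along the rod. A square offcut (30 x 170 x 30 mm) and a flat red pencil lie near it and are not wanted
- tag: green tag, 22 x 50 x 2 mm, on the rack's board in the empty place; origin: centre of its underside, 12 mm above the worktop; z up, y along the dowel that belongs there. Two spring clips (16 mm long, open upwards) stand 70 mm to either side along y; between them is room for fingers. A seated dowel's axis lies 25.5 mm above this origin; clip rims at 43 mm (mouth 37 mm wide)
- stored_a_mid (a point): middle of the axis of one stored dowel (like the loose one; y along it), in another place of the fixed plywood rack (236 x 190 x 12 mm board, right of the fence, three parallel places 75 mm apart; fingers spread 130 mm or more there would touch the neighbours)
- stored_b_mid (a point): middle of the axis of the other stored dowel (y along it), in the remaining place. A dowel pressed straight down meets the clips' lips with its axis about 13 mm above home (lips 15.6 mm apart); they spring aside and close over it; pressing both home takes about 5 to 20 N

How it is judged:
At the end, for the whole second after the job is handed in: The loose dowel is home in both clips of the tagged place: its middle within 20 mm of the tag's centre along the rod, 10 mm across, its axis within 4 mm of seated height and 10 degrees of the place's direction; both stored dowels within 15 mm of where they were (x of dowel_mid in the frame of tag between -0.01 and 0.01 m and y of dowel_mid in the frame of tag between -0.02 and 0.02 m and z of dowel_mid in the frame of tag between 0.0215 and 0.0295 m and angle between the y axis of dowel_mid and the y axis of tag, either way round below 0.17 rad and distance of each of stored_a_mid, stored_b_mid from where it was at the start of the episode below 0.015 m); the robot touches nothing.
It fails at once if a stored dowel is pulled out or shoved more than 25 mm (distance of any of stored_a_mid, stored_b_mid from where it was at the start of the episode above 0.025 m).
It also fails if it takes over 42 s, if anything falls off the work surface, if the arm or the gripper's body presses on something with over 40 N, if the wrist force passes 120 N, or if a joint passes its speed limit or range.

## Working session

There is one attempt and no reset: what is moved stays moved. The work goes in short steps, Python scripts to look and compute and a shell command to move; the robot and the scene stay as the last step left them, time stands still between calls to the robot, and variables do not carry over. Pictures are saved under pics/ and viewed, at most 10 in all, crops included, and the job is handed in when it is done.

```bash
mkdir -p pics
cat > h.py <<'E'
import numpy as np, cv2
from scipy.spatial.transform import Rotation as R
from plant import monitor, imaging, ticket, ctrl
def tool():
    s=monitor.read_state(); T=np.eye(4); T[:3,:3]=R.from_rotvec(s["eef_rot"]).as_matrix(); T[:3,3]=s["position"]; return T
def shot(name,save=None):
    T=tool(); c=imaging.read_camera(name)
    W=T@np.array(c["hand_eye"]) if name=="wrist" else np.array(c["world_from_camera"])
    if save: cv2.imwrite("pics/"+save,cv2.cvtColor(c["color"],cv2.COLOR_RGB2BGR))
    return c,W
def onplane(c,W,px,z):
    p=cv2.undistortPoints(np.array([[px]],float),np.array(c["mtx"],float),np.array(c["dist"],float))[0,0]
    d=W[:3,:3]@np.array([p[0],p[1],1]); o=W[:3,3]
    return o+d*(z-o[2])/d[2]
def intool(p): return (np.linalg.inv(tool())@np.append(p,1))[:3]*1000
E
python3 - <<'E'
from h import *
np.set_printoptions(precision=4,suppress=True)
s=monitor.read_state(); print(s["time"],s["position"],s["eef_rot"],s["gripper_width"],ctrl.pinch_z)
print(tool()[:3,:3])
for n in("top","side"):
    c,W=shot(n,n+"0.png")
    print(n,"cam at",W[:3,3])
    for q,z in(("dowel_mid",.0095),("tag",.014),("stored_a_mid",.0375)):
        print(q,[(np.round(d["centre"]),round(d["p"],2),onplane(c,W,d["centre"],z)) for d in imaging.landmark_of(n,q)[:3]])
        print("  box",[(np.round(d["extent"]),round(d["p"],2)) for d in imaging.boxes_of(n,q)[:3]])
E
```

```text
0.0 [0.1675 0.6015 0.23  ] [-0.4255 -3.1121  0.0032] 0.9991654000622922 0.0187
[[-0.9633  0.2685 -0.0008]
 [ 0.2685  0.9633 -0.002 ]
 [ 0.0002 -0.0021 -1.    ]]
top cam at [ 0.3264 -0.0506  1.1851]
dowel_mid [(array([240., 294.]), 0.64, array([0.439 , 0.1074, 0.0095]))]
  box [(array([169., 291., 307., 304.]), 0.6)]
tag [(array([444., 238.]), 0.72, array([ 0.5541, -0.2959,  0.014 ])), (array([240., 294.]), 0.43, array([0.4379, 0.105 , 0.014 ]))]
  box [(array([430., 228., 454., 242.]), 0.85)]
stored_a_mid [(array([459., 308.]), 0.6, array([ 0.4125, -0.3151,  0.0375])), (array([237., 297.]), 0.43, array([0.4295, 0.108 , 0.0375]))]
  box [(array([396., 290., 529., 327.]), 0.55)]
side cam at [ 0.288  -0.7119  0.5787]
dowel_mid [(array([251., 222.]), 0.89, array([0.4271, 0.1147, 0.0095]))]
  box [(array([236., 189., 267., 246.]), 0.98)]
tag [(array([403., 343.]), 0.61, array([ 0.5704, -0.2869,  0.014 ]))]
  box [(array([390., 331., 415., 360.]), 0.84), (array([306., 298., 425., 434.]), 0.48)]
stored_a_mid [(array([313., 376.]), 0.57, array([ 0.4159, -0.3156,  0.0375]))]
  box [(array([266., 313., 374., 460.]), 0.91)]
```

View pics/top0.png

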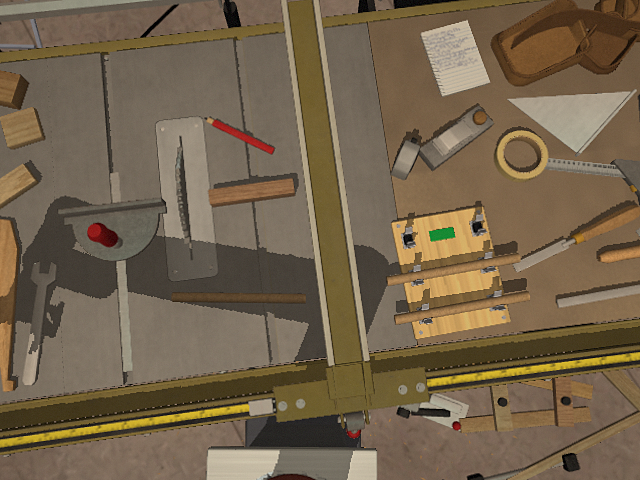

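View pics/side0.png

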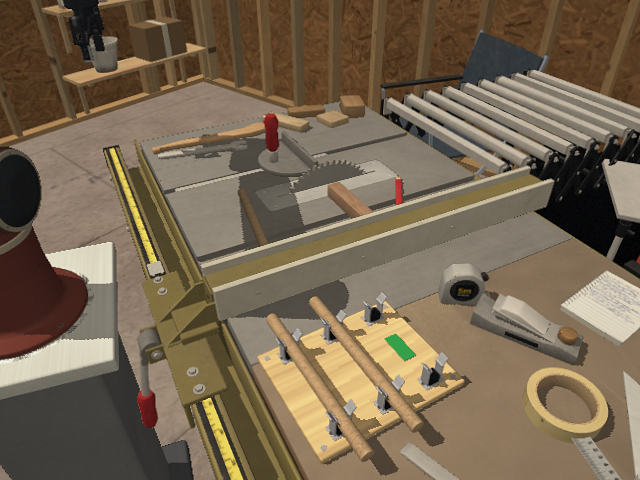

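The top view shows the loose dowel at about (172,296)–(305,299). The tag is at (442,234), with the stored dowels' middles near (454,270) and (462,307). The fence runs between them. The top camera's "dowel" and "tag" hits agree with this, and the offcut at (252,190) is something else. Next I'll refine the axes.

Run:
```python
from h import *
np.set_printoptions(precision=4,suppress=True)
for n in("top","side"):
    c,W=shot(n); im=c["color"].astype(int)
    g=((im[...,1]>im[...,0]+50)&(im[...,1]>im[...,2]+50)).astype(np.uint8)
    k,l,st,ce=cv2.connectedComponentsWithStats(g); i=1+np.argmax(st[1:,4])
    pts=np.argwhere(l==i)[:,::-1]
    w=np.array([onplane(c,W,p,.014)[:2] for p in pts])
    u,s,v=np.linalg.svd(w-w.mean(0)); print(n,"tag",w.mean(0),"axis deg",np.degrees(np.arctan2(v[0,1],v[0,0]))%180,len(w))
    E={"top":[((172,296),(305,299),.0095),((387,281),(519,258),.0375),((396,319),(528,295),.0375)],"side":[((242,190),(264,245),.0095),((314,299),(417,426),.0375),((271,319),(366,455),.0375)]}[n]
    for a,b,z in E:
        A,B=onplane(c,W,a,z),onplane(c,W,b,z); d=B-A
        print("  mid",(A+B)/2,"len",np.linalg.norm(d),"deg",np.degrees(np.arctan2(d[1],d[0]))%180)
    # fence top height clue
    print("  fence", [onplane(c,W,p,.0)[:2] for p in ({"top":[(330,200),(287,60)],"side":[(220,318),(390,265)]}[n])])
T=tool(); print("tool y yaw",np.degrees(np.arctan2(T[1,1],T[0,1])))
p=np.array([.435,.108,.16]); print("to dowel above",intool(p))
```

```text
top tag [ 0.5614 -0.2913] axis deg 100.92293757312488 253
  mid [0.4312 0.1087 0.0095] len 0.2596046802172183 deg 89.19129550511546
  mid [ 0.4869 -0.3068  0.0375] len 0.25985983330626744 deg 100.55427440423335
  mid [ 0.415  -0.3216  0.0375] len 0.25708611727464475 deg 100.89559595211097
  fence [array([ 0.6323, -0.0687]), array([0.9373, 0.0249])]
side tag [ 0.5623 -0.291 ] axis deg 101.2154116117553 365
  mid [0.4345 0.1387 0.0095] len 0.21903588363408893 deg 89.14746135027617
  mid [ 0.4899 -0.3017  0.0375] len 0.26077319183003034 deg 100.36584954718411
  mid [ 0.4143 -0.3186  0.0375] len 0.2551885007412325 deg 101.0234690780176
  fence [array([ 0.318 , -0.1274]), array([ 0.6419, -0.0971])]
tool y yaw 74.42735304710664
to dowel above [-390.0553 -404.1778   71.2975]
```

```bash
python3 -m crank '[[-33,-35,0,0,0,7,85],[-66,-70,0,0,0,15,85],[-100,-105,0,0,0,23,85],[-134,-140,0,0,0,31,85],[-168,-175,0,0,0,39,85]]'
cat >> h.py <<'E'
def goal(p,yaw):
    T=tool(); a=np.degrees(np.arctan2(T[1,1],T[0,1])); s=monitor.read_state()
    print(round(s["time"],2),"pos",np.round(s["position"],4),"shift",np.round(intool(np.array(p)),1),"rz",round(a-yaw,2),"tilt",np.round(T[:3,2],4),"F",np.round(s["wrist_force"],1),"w",round(s["gripper_width"]*85.4,1))
E
python3 -c "
from h import *
goal([.4312,.1087,.14],-.8)"
```

```text
time: 1.3
position: [0.2831, 0.3867, 0.2314]
eef_rot: [1.447, 2.788, 0.001]
wrist_force: [0.3, -0.5, -0.0]
gripper_width: 0.997
grip_force: 0.0
1.3 pos [0.2831 0.3867 0.2314] shift [-312.6  -39.    91.4] rz 35.94 tilt [ 6.e-04  3.e-04 -1.e+00] F [ 0.3 -0.5 -0. ] w 85.1
```

```bash
python3 -m crank '[[-47,-6,14,0,0,6,85],[-94,-12,28,0,0,12,85],[-141,-18,42,0,0,18,85],[-188,-24,56,0,0,25,85],[-230,-29,65,0,0,32,85]]' | head -2;  python3 -c "
from h import *
goal([.4312,.1087,.14],-.8)"
```

```text
time: 1.8
position: [0.3926, 0.1821, 0.1655]
1.8 pos [0.3926 0.1821 0.1655] shift [-75.4  34.6  25.6] rz 3.91 tilt [ 1.e-04 -1.e-04 -1.e+00] F [ 0.2  0.7 -0.6] w 84.9
```

Run:
```python
from h import *
np.set_printoptions(precision=4,suppress=True)
c,W=shot("wrist","w1.png")
for q in("dowel_mid",):
    print([(np.round(d["centre"]),round(d["p"],2),onplane(c,W,d["centre"],.0095)) for d in imaging.landmark_of("wrist",q)[:3]],[(np.round(d["extent"]),round(d["p"],2)) for d in imaging.boxes_of("wrist",q)[:3]])
```

```text
[(array([365., 311.]), 0.55, array([0.4331, 0.1071, 0.0095]))] [(array([343., 146., 394., 442.]), 0.97)]
```

View pics/w1.png

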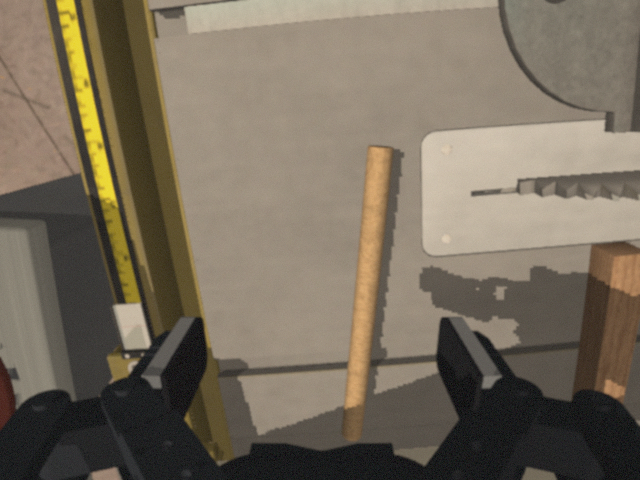

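The dowel runs from (379,148) to (353,437) in the wrist view and lies between the open fingers. The offcut is off to the right, out of the way.

Run:
```python
from h import *
c,W=shot("wrist")
A,B=[onplane(c,W,p,.0095) for p in((379,148),(353,437))]
d=A-B; print(A,B,(A+B)/2,np.linalg.norm(d),np.degrees(np.arctan2(d[1],d[0])))
m=(A+B)/2; goal([m[0],m[1],.003],np.degrees(np.arctan2(d[1],d[0]))-90)
```

```text
[0.43143989 0.2381619  0.0095    ] [ 0.43383151 -0.02393534  0.0095    ] [0.4326357  0.10711328 0.0095    ] 0.26210814619190104 90.5228046244525
2.0 pos [0.3925 0.1836 0.1663] shift [-78.7  35.7 163.2] rz 2.81 tilt [-4.e-04  4.e-04 -1.e+00] F [-0.7  0.8  1.2] w 85.3
```

```bash
python3 -m crank '[[-40,18,20,0,0,1.5,85],[-78,35,40,0,0,3,85],[-78,35,85,0,0,3,85],[-78,35,125,0,0,3,85],[-78,35,145,0,0,3,85]]' | head -2;  python3 -c "
from h import *
goal([.4328,.1075,.003],.3)"
```

```text
time: 2.5
position: [0.4295, 0.1095, 0.0182]
2.5 pos [0.4295 0.1095 0.0182] shift [-2.   3.3 15.2] rz 0.28 tilt [-4.6e-03  1.0e-04 -1.0e+00] F [-0.4 -0.1  0.1] w 84.9
```

```bash
python3 -m crank '[[-1,2,10,0,0,0,85],[-1,2,15,0,0,0,60],[-1,2,15,0,0,0,18],[-1,2,15,0,0,0,10],[-1,2,15,0,0,0,10]]';  python3 -m crank '[[0,0,0,0,0,0,10],[0,0,0,0,0,0,10],[0,0,0,0,0,0,10],[0,0,0,0,0,0,10],[0,0,0,0,0,0,10]]'
```

```text
time: 3.0
position: [0.4352, 0.1077, 0.0078]
eef_rot: [2.211, 2.229, 0.003]
wrist_force: [-0.4, -0.9, 0.1]
gripper_width: 0.329
grip_force: 0.0
time: 3.5
position: [0.4351, 0.1076, 0.0078]
eef_rot: [2.212, 2.229, 0.003]
wrist_force: [-1.3, 0.1, 5.8]
gripper_width: 0.192
grip_force: 58.8
```

The grip closed at 16 mm with the tips only at axis height, which is too high on the rod. I'll reopen, go lower and regrip.

```bash
python3 -m crank '[[0,0,0,0,0,0,45],[0,0,0,0,0,0,45],[0,0,3,0,0,0,45],[0,0,6,0,0,0,45],[0,0,6,0,0,0,45]]' | grep -v rot;  python3 -m crank '[[0,0,0,0,0,0,10],[0,0,0,0,0,0,10],[0,0,0,0,0,0,10],[0,0,0,0,0,0,10],[0,0,0,0,0,0,10]]'
python3 -c "
from h import *
shot('wrist','w2.png')"
```

```text
time: 4.0
position: [0.4332, 0.1073, -0.0006]
wrist_force: [0.1, -0.2, 1.1]
gripper_width: 0.529
grip_force: 0.0
time: 4.5
position: [0.4341, 0.1074, 0.0004]
eef_rot: [2.213, 2.229, 0.001]
wrist_force: [0.4, 0.6, 0.6]
gripper_width: 0.198
grip_force: 59.0
```

View pics/w2.png

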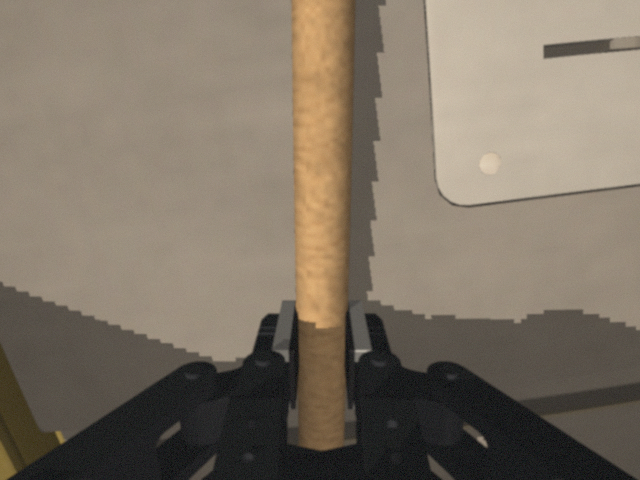

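The dowel is held squarely between the pads (columns 295–348). Next I'll lift it clear of the fence.

```bash
python3 -m crank '[[0,0,-30,0,0,0,10],[0,0,-75,0,0,0,10],[0,0,-120,0,0,0,10],[0,0,-165,0,0,0,10],[0,0,-210,0,0,0,10]]' | grep -v rot;  python3 -c "
from h import *
goal([.5617,-.2911,.21],11)"
```

```text
time: 5.05
position: [0.4333, 0.1074, 0.2118]
wrist_force: [0.7, 0.2, -0.2]
gripper_width: 0.195
grip_force: 58.7
5.05 pos [0.4333 0.1074 0.2118] shift [-399.4  125.4    1.8] rz -10.57 tilt [-2.e-04 -0.e+00 -1.e+00] F [ 0.7  0.2 -0.2] w 16.6
```

```bash
python3 -m crank '[[-40,12,0,0,0,-1,10],[-84,26,0,0,0,-2,10],[-128,40,0,0,0,-4,10],[-172,54,0,0,0,-6,10],[-216,68,0,0,0,-7,10]]' | grep -v rot;  python3 -c "
from h import *
goal([.5617,-.2911,.15],11)"
```

```text
time: 5.55
position: [0.5036, -0.1099, 0.2101]
wrist_force: [1.3, 0.3, -0.7]
gripper_width: 0.194
grip_force: 58.7
5.55 pos [ 0.5036 -0.1099  0.2101] shift [-187.3   34.    60. ] rz -3.52 tilt [-1.e-04  2.e-04 -1.e+00] F [ 1.3  0.3 -0.7] w 16.6
```

```bash
python3 -m crank '[[-42,8,0,0,0,-1,10],[-84,16,10,0,0,-2,10],[-126,23,25,0,0,-3,10],[-165,30,42,0,0,-3.5,10],[-187,34,60,0,0,-3.5,10]]' | grep -v rot;  python3 - <<'E'
from h import *
goal([.5617,-.2911,.15],11)
T=tool(); print(T[:3,3])
c,W=shot("wrist","w3.png")
for q in("tag","dowel_mid"): print(q,[(np.round(d["centre"]),round(d["p"],2),onplane(c,W,d["centre"],.014)) for d in imaging.landmark_of("wrist",q)[:3]])
im=c["color"].astype(int)
g=((im[...,1]>im[...,0]+50)&(im[...,1]>im[...,2]+50)).astype(np.uint8)
k,l,st,ce=cv2.connectedComponentsWithStats(g); print(st[1:],ce[1:])
E
```

```text
time: 6.05
position: [0.5617, -0.292, 0.1494]
wrist_force: [0.6, 0.4, 0.7]
gripper_width: 0.197
grip_force: 58.8
6.05 pos [ 0.5617 -0.292   0.1494] shift [ 0.9  0.2 -0.6] rz -0.18 tilt [ 1.e-04 -6.e-04 -1.e+00] F [0.6 0.4 0.7] w 16.8
[ 0.56170231 -0.29200352  0.14942133]
tag []
dowel_mid [(array([323., 329.]), 0.9, array([ 0.57868779, -0.37147175,  0.014     ]))]
[] []
```

View pics/w3.png

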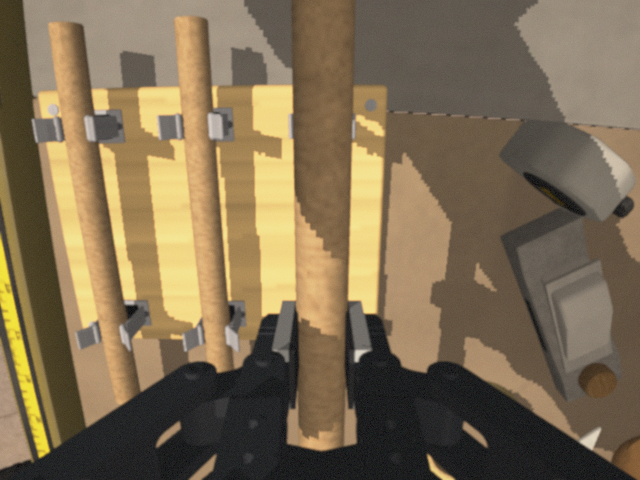

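The held dowel hangs centred over the far clip, whose rims show at columns 290 and 353. The neighbours are clear. I'll cross-check the lateral position and angle from the stored dowels, then go down.

Run:
```python
from h import *
c,W=shot("wrist")
L=np.linalg.inv(tool())
for a,b in(((191,22),(216,370)),((68,26),(124,400))):
    P=[(L@np.append(onplane(c,W,p,.0375),1))[:3]*1000 for p in(a,b)]
    d=P[1]-P[0]; print(np.round(P,1),"angle off tool x",np.degrees(np.arctan(d[1]/d[0])),"y at x=0",P[0][1]-P[0][0]*d[1]/d[0])
for n in("top","side"):
    c,W=shot(n)
    for q in ("dowel_mid",): print(n,[(np.round(d["centre"]),round(d["p"],2),np.round(L@np.append(onplane(c,W,d["centre"],.158),1)*1000,1)) for d in imaging.landmark_of(n,q)[:3]])
```

```text
[[ 128.7  -74.5  112. ]
 [-101.6  -77.9  111.5]] angle off tool x 0.8453882299317551 y at x=0 -76.44140574754658
[[ 129.3 -148.   112.1]
 [-130.6 -152.5  111.6]] angle off tool x 0.9903470221350579 y at x=0 -150.20822833869767
top []
side [(array([406., 272.]), 0.87, array([   4.3,   -1.4,   -8.9, 1000. ]))]
```

```bash
python3 -m crank '[[-2,-0.5,30,0,0,0.3,10],[-2,-0.5,65,0,0,0.3,10],[-2,-0.5,90,0,0,0.3,10],[-2,-0.5,100,0,0,0.3,10],[-2,-0.5,103,0,0,0.3,10]]' | grep -v rot
```

```text
time: 6.95
position: [0.5609, -0.2903, 0.0467]
wrist_force: [0.3, 0.1, -0.3]
gripper_width: 0.193
grip_force: 58.8
```

```bash
python3 -m crank '[[0,0,4,0,0,0,10],[0,0,8,0,0,0,10],[0,0,12,0,0,0,10],[0,0,15,0,0,0,10],[0,0,18,0,0,0,10]]' | grep -v rot
```

```text
time: 7.45
position: [0.5621, -0.2918, 0.0303]
wrist_force: [-1.3, -0.8, -1.3]
gripper_width: 0.196
grip_force: 59.0
```

```bash
python3 -m crank '[[0,0,1,0,0,0,10],[0,0,2,0,0,0,10],[0,0,3,0,0,0,10],[0,0,3,0,0,0,10],[0,0,3,0,0,0,10]]' | grep -v rot
python3 - <<'E'
from h import *
c,W=shot("side"); L=np.linalg.inv(tool())
print([(np.round(d["centre"]),round(d["p"],2),onplane(c,W,d["centre"],.0375)) for d in imaging.landmark_of("side","dowel_mid")])
im=cv2.resize(c["color"][270:480,230:510],(800,600),interpolation=cv2.INTER_CUBIC); cv2.imwrite("pics/s2.png",im[...,::-1])
E
```

```text
time: 7.95
position: [0.5615, -0.2913, 0.0283]
wrist_force: [-4.0, 2.5, 11.4]
gripper_width: 0.197
grip_force: 60.1
[(array([401., 339.]), 0.82, array([ 0.55918148, -0.29560542,  0.0375    ]))]
```

View pics/s2.png

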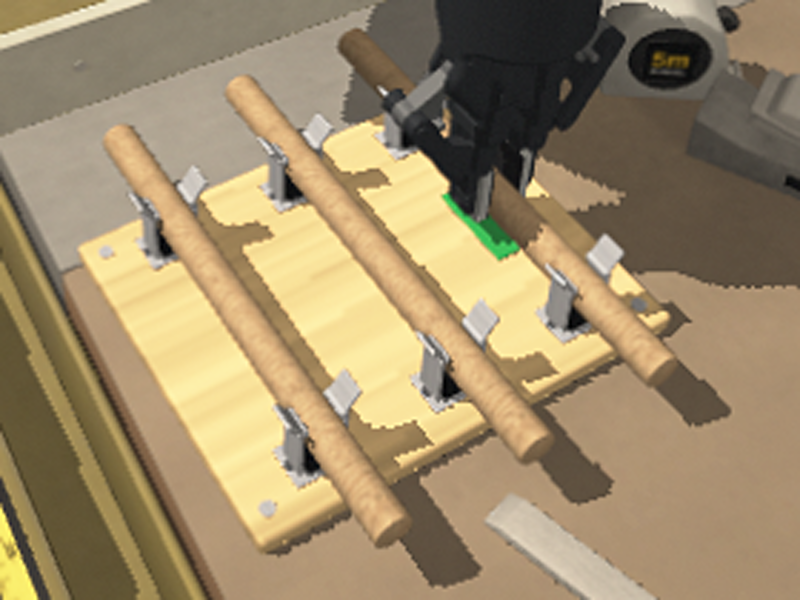

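The rod sits in its clips at the same height as its neighbours, and the force has risen to 11 N, which means it has bottomed. I'll release and retreat.

```bash
python3 -m crank '[[0,0,-2,0,0,0,10],[0,0,-2,0,0,0,55],[0,0,-2,0,0,0,55],[0,0,-2,0,0,0,55],[0,0,-2,0,0,0,55]]' | grep -v rot; python3 -m crank '[[0,0,-10,0,0,0,55],[0,0,-30,0,0,0,55],[0,0,-70,0,0,0,55],[0,0,-110,0,0,0,55],[0,0,-150,0,0,0,55]]' | grep -v rot;python3 -m crank '[[20,45,0,0,0,0,55],[40,90,0,0,0,0,55],[60,135,0,0,0,0,55],[60,135,0,0,0,0,55],[60,135,0,0,0,0,55]]' | grep -v rot
python3 - <<'E'
from h import *
c,W=shot("side")
for n in("side","top"):
    for q in("dowel_mid","stored_a_mid"):
        if n=="top" and q=="dowel_mid": c2,W2=shot("top"); 
        cc,WW=(c,W) if n=="side" else (c2,W2)
        print(n,q,[(np.round(d["centre"]),round(d["p"],2),np.round(onplane(cc,WW,d["centre"],.0375),4)) for d in imaging.landmark_of(n,q)])
im=cv2.resize(c["color"][270:480,230:510],(800,600),interpolation=cv2.INTER_CUBIC); cv2.imwrite("pics/s3.png",im[...,::-1])
E
```

```text
time: 8.55
position: [0.5611, -0.291, 0.0279]
wrist_force: [0.5, -0.3, -0.1]
gripper_width: 0.646
grip_force: 0.0
time: 9.05
position: [0.5612, -0.2911, 0.1805]
wrist_force: [1.3, -0.5, -0.6]
gripper_width: 0.649
grip_force: 0.0
time: 9.55
position: [0.6835, -0.2065, 0.1785]
wrist_force: [-0.2, -0.7, 0.1]
gripper_width: 0.646
grip_force: 0.0
side dowel_mid [(array([398., 336.]), 0.85, array([ 0.5583, -0.2899,  0.0375]))]
side stored_a_mid [(array([312., 379.]), 0.62, array([ 0.4132, -0.3192,  0.0375]))]
top dowel_mid [(array([442., 228.]), 0.75, array([ 0.568 , -0.287 ,  0.0375]))]
top stored_a_mid [(array([457., 308.]), 0.73, array([ 0.4132, -0.3121,  0.0375]))]
```

View pics/s3.png

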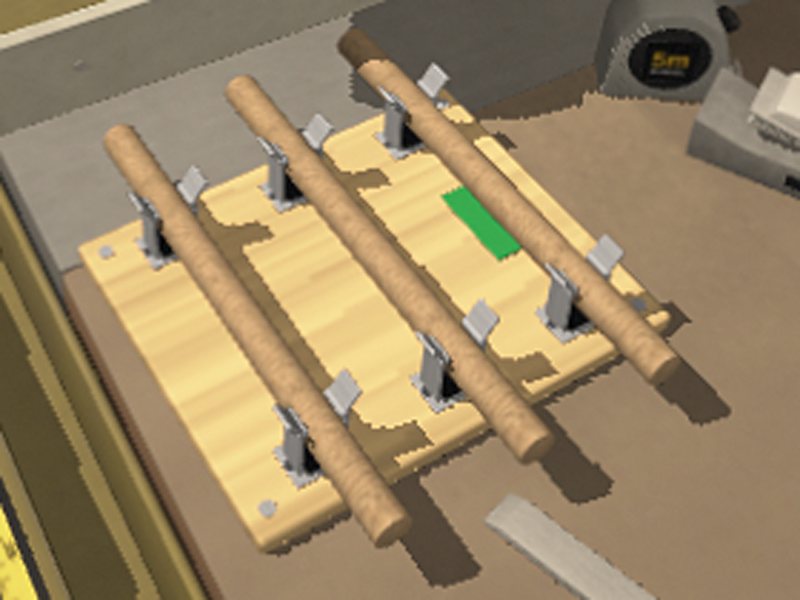

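The dowel lies through both clips, with the same overhang and height as its neighbours: near ends at (392,530), (537,443) and (658,365), evenly spaced. The hand is clear, so I'm handing in.

```bash
python3 -c "
from h import *
print(ticket.job_done())"
```

```text
the job is handed in; nothing more can be done
None
```

The loose dowel looks fully home in both clips over the green tag, level with the two stored dowels, which show no visible shift; I let go, backed the arm clear and handed the job in at about 10 s, but got no verdict back.

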